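# Close the hinged instrument case and hold the test probe on its contact disc

## Task

Shut the open upper half of the aluminium instrument case until it sits edge to edge on the lower half. Then take the spring test probe out of its stand and hold its tip on the round contact disc (not the square plate) on the case's sloping top, the probe square to that sloping face and pressed lightly, so that its sprung plunger is about half way in and never hits its stop. Finish while still holding it there, case shut, and leave the loupe, the slate piece and the pot alone.

Things in the scene. Friction and masses are not known exactly. Their poses are not given: they have to be found in the camera images.
- case: Aluminium instrument case fixed to the bench, left or right of the stand. Lower half: open box 90 x 116 x 28 mm (x, y, z), walls 3 mm. Origin: centre of its underside; x to its back (hinge side), y left along the hinge, z up. Shut, it is 38 mm high at the front edge, 68 mm at the back: the top slopes down to the front at 0.32 rad.
- case_lid (a joint): Hinge of the upper shell half along the back upper edge of the lower half. 0 = shut, edge to edge (a firm stop); grows as the front edge lifts, to 1.75 rad. It starts 1.2 to 1.6 open. The hinge is stiff (about 0.16 N m friction, upper half about 0.25 kg): it stays where it is left and has to be pushed all the way down.
- lid_hinge (a point): Point on the hinge axis at mid width, at x = +45 mm, z = 28 mm in the case's frame; the hinge axis runs along the case's y.
- lid_push (a point): Point on the outside of the upper half, at mid width, 15 mm behind its front edge: a good place to push. With the case shut it lies 75 mm in front of the hinge and 15 mm above it; it turns with the upper half. Its z axis is the upper half's own (vertical when shut, not square to the sloping face).
- test_disc (a point): Plain steel disc, 20 mm across, 1 mm proud, thin black surround, on the sloping top of the upper half, 28 mm to +y of its middle (a square steel plate 28 mm to -y is not the spot). Origin: centre of its outer face; z out of the face, x up the slope to the hinge, y along the hinge. Turns with the upper half; shut, z leans 0.32 rad from vertical to the case's -x.
- stand: Black plastic probe stand fixed to the bench, 78 x 86 mm base, 70 mm high; origin at the centre of its underside. Its top plate has a 19 mm hole at the centre, in which the probe hangs.
- probe: Loose spring test probe, 0.12 kg, 124 mm, upright in the stand. Origin: tip with plunger out; z from tip to grip end. Along z (mm): plunger (dia 6) 0-18, barrel (dia 14) 18-50, flange (dia 26) 50-54 resting on the stand's top (tip 20 above the bench), grey square grip 22 x 22 (faces along x and y) 54-110, cap 110-124. Lift it straight up 40 mm or more to clear the stand.
- probe_grip (a point): Centre of the square grip's gripping zone, 85 mm from the tip along the probe's z.
- probe_tip (a point): End of the plunger (rounded, diameter 6 mm), on the probe's axis; moves with the plunger.
- probe_plunger (a joint): How far the plunger is pushed in: 0 = fully out, 0.014 m = at its stop. Spring: 0.9 N to start moving, then 0.3 N per mm (3 N half way in, 5.1 N at the stop).
- loupe: Bystander: black loupe, 38 mm diameter, 30 mm high. Leave it alone.
- slate_piece: Bystander: dark square practice piece, 46 x 46 x 9 mm. Leave it alone.
- pot: Bystander: small round pot with a lid, 43 mm diameter, 31 mm high. Leave it alone.
Things that resemble listed ones, but are neither listed nor needed, are in the scene too. There is more than one size of the probe; the one meant has the size given above.

How it is judged:
On the way, in this order (a step that is already met when the one before it is completed fails the run):
1. the case is shut, the probe still in its stand (value of joint case_lid below 0.04 rad and z of probe in the frame of stand below 0.03 m), for 0.2 s.
2. the probe is lifted out of its stand by the gripper (z of probe in the frame of stand above 0.06 m and contact force between the fingers and probe above 1 N), for 0.2 s.
At the end, for the whole second after the job is handed in: Case shut within 0.04 rad; probe held still in the gripper, tip on the round disc within 9 mm of its centre, axis within 0.15 rad of square to it, plunger 3 to 11 mm in, 0.8 to 7 N on the disc; probe clear of its stand, robot itself not touching the case (value of joint case_lid below 0.04 rad and distance between probe_tip and test_disc below 0.009 m and angle between the z axis of probe and the z axis of test_disc, either way round below 0.15 rad and value of joint probe_plunger between 0.003 and 0.011 m and contact force between probe and case between 0.8 and 7 N and contact force between the fingers and probe above 1 N and linear speed of probe below 0.02 m/s and contact force between probe and stand below 0.1 N and contact force between the arm and case below 0.1 N); the arm keeps its last pose, push and grip.
It fails at once if the probe's plunger is driven to its stop or pressed hard (value of joint probe_plunger above 0.0137 m or contact force between probe and case above 12 N).
It fails at once if a bystander (loupe, slate piece, pot) is moved more than 20 mm (distance of any of loupe, slate_piece, pot from where it was at the start of the episode above 0.02 m).
It also fails if it takes over 51 s, if anything falls off the work surface, if the arm or the gripper's body presses on something with over 40 N, if the wrist force passes 120 N, or if a joint passes its speed limit or range.

## Robot

A 6-joint arm with a two-finger parallel gripper is mounted at the origin on the work surface; the furniture and walls round the work are solid. World frame = base frame: x ahead of the robot, y to its left, z up, the work surface at z = 0. Lengths are in m, angles in rad, forces in N, time in s.
With the tool pointing down it reaches from about 0.3 to 0.875 m from the base axis. Payload 6.4 kg.
Tool frame: the origin (TCP) lies between the finger pads; the fingertips stand 8 mm ahead of it and the grasp point (between the pads) lies 11 mm behind it (ctrl.finger_overhang is the distance from the TCP to the fingertips, in m); z points along the fingers, y is the line along which they close (so a half turn about z gives the same grasp; the last joint's range is limited). The gripper opens to 85 mm and grips with 20 to 120 N. Pads are 22 mm wide; open, the fingers measure 114 mm over their backs; the gripper's body (76 mm by 85 mm) begins 54 mm behind the grasp point. The pads swing forward as they close: fully open they stand 13 mm farther back than shut.
Start: joints at [-1.389, 0.181, 1.607, -0, 1.354, -0.206], TCP at [0.217, -0.532, 0.239] pointing down, gripper open.
Joint ranges: [-2.99, 2.99], [-0.89, 2.07], [0.3, 2.58], [-1.14, 4.28], [0, 2.63], [-3.12, 3.12]. Speed limits (rad/s): [2.57, 2.57, 3.01, 3.14, 3.14, 3.14].

## Interface

Orientations are given as a unit quaternion [w, x, y, z].
In Python, from bench import ctrl, camera gives the robot as it stands.
- The arm moves only by the shell command python3 -m pendant 'ROWS' [OPENING]. ROWS is JSON, a list of rows, each a list of 6 numbers: the shift along the world's x, y, z normalised to -1 to 1, where 1 is 200 mm, then the turn, a rotation vector about the world's x, y, z normalised to -1 to 1, where 1 is pi/2 rad. In form: [[dx, dy, dz, rx, ry, rz], ...]. A call has exactly 10 rows; each row shifts and turns the commanded pose from where the row before left it; what a row does not reach is not made up. A row lasts 1/8 s, in which the tool goes at most 62.5 mm and 10.7 degrees, less where a joint would pass 70% of its speed; a pose out of reach is approached as far as the arm can. A call with a number of a shift or a turn outside -1 to 1 is refused whole. A call with a gripper value outside its range is refused whole. OPENING is the opening, from -1 (shut) to 1 (fully open), set as the call begins (- or left out, the last holds). The fingers move at their own pace and stop on an object; the grip force is fixed at half the most. Time passes only in rows, so rows that do not move let the fingers close, or fill a call up. It gives the time, the measured TCP pose, the force, the opening and the grip force at its end, in the units of the state.
- ctrl.get_obs(): the state, without advancing time (a new reading comes with each control period).
- camera(name): name is "scene" or "side" or "wrist"; returns a dict with "color" (480x640x3 uint8, blue, green, red), "fx", "fy", "cx", "cy" (pixels), "distortion" ([k1, k2, p1, p2, k3] as OpenCV has them; the pictures are not rectified), "xyz" and "rotation" of the camera in the world; the wrist camera has in their place "hand_eye" (4x4, takes a point from camera to tool coordinates, whose origin is the TCP and whose axes are the flange's). Camera axes: x right, y down, z forward; pixel columns grow to the right and rows downward; lengths in m; the calibration is good to about 2 mm. A picture is of the moment at which its call begins: read the wrist's pose just before it. There is no depth.
- ctrl.hand_in(): hands the job in; it is judged then, once.
The state is a dict: "time_s": time; "q": joint angles; "dq": joint speeds; "joint_efforts": joint torques, N m; "eef_pos": TCP position; "eef_rot": TCP orientation; "wrist_force": force on the tool from outside, world axes, zero at the start; "torque": the same for the moment, N m; "opening": opening from 0.0 (shut) to 1.0 (fully open); "grasp_force": force on a finger pad.
Only numpy, scipy, OpenCV 4.12 (cv2) and the standard library are available. Lean on these libraries where they do the work, as an engineer would, in place of code of your own. Each camera call takes 0.05 s, during which the arm holds its last target. There are 200 camera calls.

## Working session

There is one attempt and no reset: what is moved stays moved. The work goes in short steps, Python scripts to look and compute and a shell command to move; the robot and the scene stay as the last step left them, time stands still between calls to the robot, and variables do not carry over. Pictures are saved under pics/ and viewed, at most 10 in all, crops included, and the job is handed in when it is done.

```bash
mkdir -p pics; cat > h.py <<'E'
import numpy as np,cv2
from bench import ctrl,camera
E
python3 - <<'E'
from h import *
import pickle
o=ctrl.get_obs();print(o)
for n in ["scene","side"]:
    c=camera(n);cv2.imwrite(f"pics/{n}0.png",c["color"]);pickle.dump(c,open(n+".pkl","wb"))
    print(n,{k:v for k,v in c.items() if k!="color"})
E
```

```text
{'time_s': 0.0, 'q': array([-1.38925663e+00,  1.81539567e-01,  1.60802647e+00,  1.26521690e-05,
        1.35376555e+00, -2.06336368e-01]), 'dq': array([-7.81518663e-04,  2.18456009e-04,  1.58698105e-03, -1.57329582e-04,
        5.13952143e-04,  3.10645023e-05]), 'joint_efforts': array([ 6.50009606e-04, -4.44874263e+01, -3.51335764e+01, -3.36770217e-04,
        8.93878983e-03,  3.33918092e-05]), 'eef_pos': array([ 0.21737979, -0.5317464 ,  0.23837603]), 'eef_rot': array([-8.69324045e-04,  9.81252783e-01,  1.92723170e-01,  1.69556936e-05]), 'wrist_force': array([-0.64927311, -0.35597188, -1.77427809]), 'torque': array([-0.03813072,  0.00602999,  0.00495505]), 'grasp_force': 0.0, 'opening': 0.9989910496357473}
scene {'fx': 554.9712241948539, 'fy': 554.9712241948539, 'cx': 313.80531118898153, 'cy': 240.31450368828442, 'distortion': array([-0.07108424,  0.        ,  0.        ,  0.        ,  0.        ]), 'xyz': array([-0.0924252 , -0.25257768,  0.73463731]), 'rotation': array([-0.33292376,  0.79917638, -0.46189493,  0.19269654])}
side {'fx': 523.8020257717059, 'fy': 523.8020257717059, 'cx': 325.44126690806183, 'cy': 239.9658368737205, 'distortion': array([-0.09909073,  0.        ,  0.        ,  0.        ,  0.        ]), 'xyz': array([0.21227076, 0.94777539, 0.52113679]), 'rotation': array([ 0.07911698, -0.11372256,  0.83778561, -0.52813156])}
```

View pics/scene0.png

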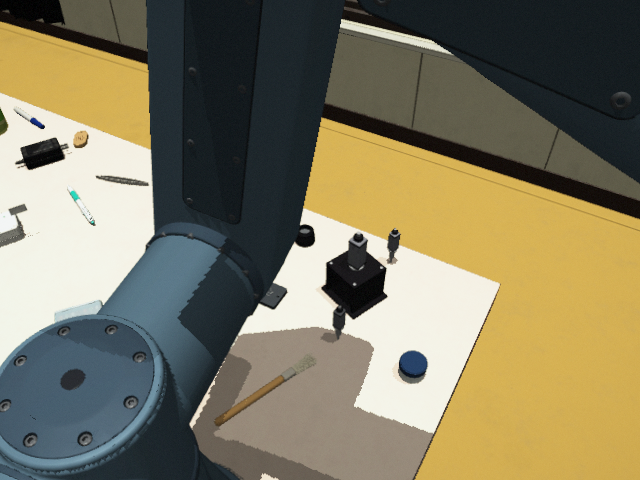

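View pics/side0.png

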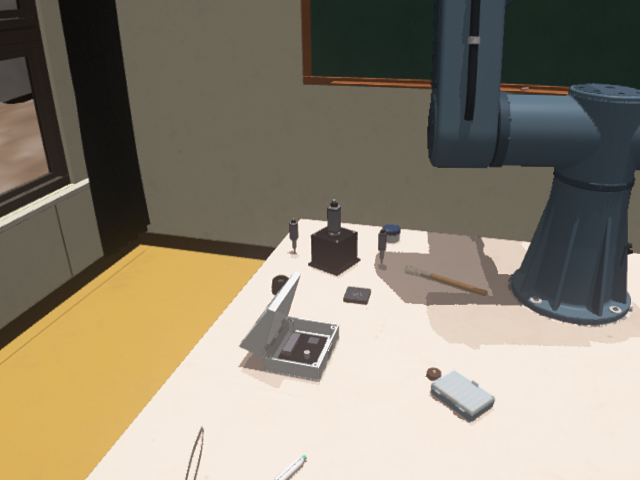

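The scene view shows the stand with the large probe at (357,250), with small look-alike probes at (394,243) and (339,320). The arm hides the case. The side view shows the open case around (290,345) with its hinge on the left, the stand and target probe at (334,235), look-alikes at (294,235) and (382,245), the slate piece at (357,295), the loupe at (280,285) and the blue pot at (391,230). By its size and the stand it hangs in, the one I want is the probe in the stand. I'll check that in a crop.

```bash
cat >> h.py <<'E'
from scipy.spatial.transform import Rotation as R
import pickle
def campose(c,o=None):
    if "xyz" in c:
        q=c["rotation"]; return R.from_quat([q[1],q[2],q[3],q[0]]).as_matrix(),np.array(c["xyz"])
    q=o["eef_rot"];T=np.eye(4);T[:3,:3]=R.from_quat([q[1],q[2],q[3],q[0]]).as_matrix();T[:3,3]=o["eef_pos"]
    T=T@np.array(c["hand_eye"]);return T[:3,:3],T[:3,3]
def K(c): return np.array([[c["fx"],0,c["cx"]],[0,c["fy"],c["cy"]],[0,0,1]])
def ray(c,uv,o=None):
    M,p=campose(c,o);n=cv2.undistortPoints(np.array([[uv]],float),K(c),c["distortion"])[0,0]
    return p,M@np.array([n[0],n[1],1])
def onz(c,uv,z,o=None):
    p,d=ray(c,uv,o);return p+d*(z-p[2])/d[2]
def proj(c,P,o=None):
    M,p=campose(c,o);return cv2.projectPoints(np.atleast_2d(P).astype(float),cv2.Rodrigues(M.T)[0],-M.T@p,K(c),c["distortion"])[0][:,0]
E
python3 - <<'E'
from h import *
s=pickle.load(open("side.pkl","rb"));c=pickle.load(open("scene.pkl","rb"))
cv2.imwrite("pics/crop1.png",cv2.resize(s["color"][190:390,225:425],(600,600),interpolation=cv2.INTER_CUBIC))
for uv,z in [((270,371),0),((322,376),0),((339,325),.028),((334,268),0),((334,233),.07),((334,201),.144)]: print(uv,onz(s,uv,z).round(3))
for uv,z in [((357,236),.144),((358,268),.074)]: print('scene',uv,onz(c,uv,z).round(3))
E
```

```text
(270, 371) [0.473 0.366 0.   ]
(322, 376) [0.393 0.356 0.   ]
(339, 325) [0.392 0.259 0.028]
(334, 268) [0.464 0.022 0.   ]
(334, 233) [0.47  0.001 0.07 ]
(334, 201) [0.467 0.009 0.144]
scene (357, 236) [ 0.465 -0.008  0.144]
scene (358, 268) [ 0.466 -0.014  0.074]
```

View pics/crop1.png

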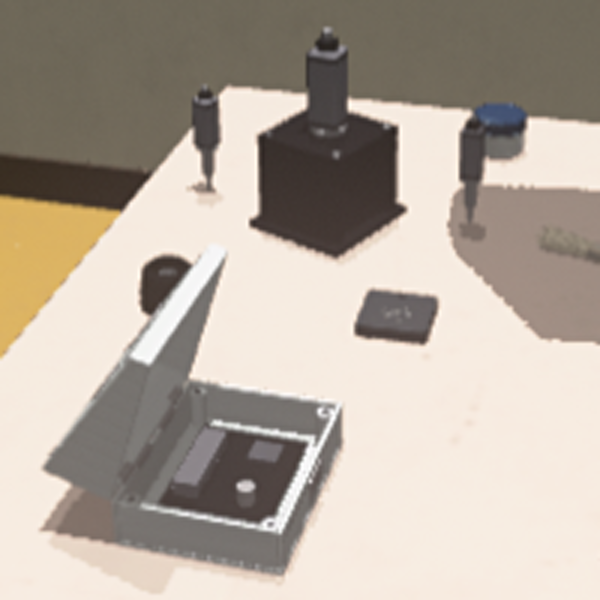

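Close up, the probe in the stand has the large square grip, so it is the right one. The two others are small and stand free. The case corners can be read in the crop, so I'll fit the case and lid pose from them.

```bash
cat > fit.py <<'E'
from h import *
from scipy.optimize import least_squares
s=pickle.load(open("side.pkl","rb"))
f=lambda a,b:(225+a/3,190+b/3)
low=[((-.045,.058,.028),f(280,533)),((-.045,-.058,.028),f(343,403)),((.045,.058,.028),f(118,505)),((.045,.058,0),f(122,543)),((-.045,.058,0),f(281,573))]
lid=[((-.045,.058,.038),f(132,358)),((-.045,-.058,.038),f(213,247)),((-.045,.058,.028),f(155,366)),((-.045,-.058,.028),f(227,250)),((.045,.058,.068),f(45,468))]
def world(p,P,l):
    x,y,a,th=p;P=np.array(P,float)
    if l:
        r=P-[.045,0,.028];ct,st=np.cos(th),np.sin(th)
        P=np.array([.045+ct*r[0]+st*r[2],P[1],.028-st*r[0]+ct*r[2]])
    return np.array([x+np.cos(a)*P[0]-np.sin(a)*P[1],y+np.sin(a)*P[0]+np.cos(a)*P[1],P[2]])
def res(p):
    return np.concatenate([proj(s,world(p,P,l))[0]-uv for L,l in((low,0),(lid,1)) for P,uv in L])
if __name__=="__main__":
    r=least_squares(res,[.435,.3,0,1.4]);print(r.x.round(4));print(r.fun.reshape(-1,2).round(1).tolist())
    print("push",world(r.x,(-.03,0,.043),1).round(3),"tip",world(r.x,(-.045,0,.038),1).round(3))
E
python3 fit.py
```

```text
[4.3660e-01 3.1210e-01 7.0000e-04 1.2672e+00]
[[1.7, -0.2], [0.6, -0.8], [-1.8, -1.1], [-1.9, 0.9], [1.7, 1.3], [0.7, -0.3], [0.0, -1.6], [-0.6, -0.2], [1.1, -0.2], [-1.5, 0.7]]
push [0.473 0.312 0.104] tip [0.464 0.312 0.117]
```

```bash
python3 -m pendant '[[0.11,0.28,0.04,0,0,0],[0.11,0.28,0.04,0,0,0],[0.11,0.28,0.04,0,0,0],[0.11,0.28,0.04,0,0,0],[0.11,0.28,0.04,0,0,0],[0.11,0.28,0.04,0,0,0],[0.11,0.28,0.04,0,0,0],[0.11,0.28,0.04,0,0,0],[0.11,0.28,0.04,0,0,0],[0,0,0,0,0,0]]' -1
python3 - <<'E'
from h import *
o=ctrl.get_obs();c=camera("wrist");cv2.imwrite("pics/w1.png",c["color"]);pickle.dump((c,o),open("w1.pkl","wb"))
print(o["eef_pos"],o["eef_rot"],c["hand_eye"])
M,p=campose(c,o);print(p,M[:,2])
E
```

```text
time_s: 1.35
eef_pos: [0.4162, -0.0243, 0.3117]
eef_rot: [-0.0, 0.98, 0.197, 0.001]
wrist_force: [-0.2, -0.6, -0.5]
opening: 0.003
grasp_force: 0.0
[ 0.4161569  -0.02425212  0.31171757] [-2.50157533e-04  9.80469930e-01  1.96668195e-01  5.23424543e-04] [[ 2.80039455e-05 -9.59552056e-01 -2.81531262e-01  7.17196775e-02]
 [ 9.99999617e-01 -2.19322417e-04  8.46993721e-04 -9.61971729e-04]
 [-8.74480683e-04 -2.81531178e-01  9.59551682e-01 -1.35040165e-01]
 [ 0.00000000e+00  0.00000000e+00  0.00000000e+00  1.00000000e+00]]
[0.48183222 0.00420039 0.44683859] [-0.25853564 -0.10868694 -0.95986794]
```

View pics/w1.png

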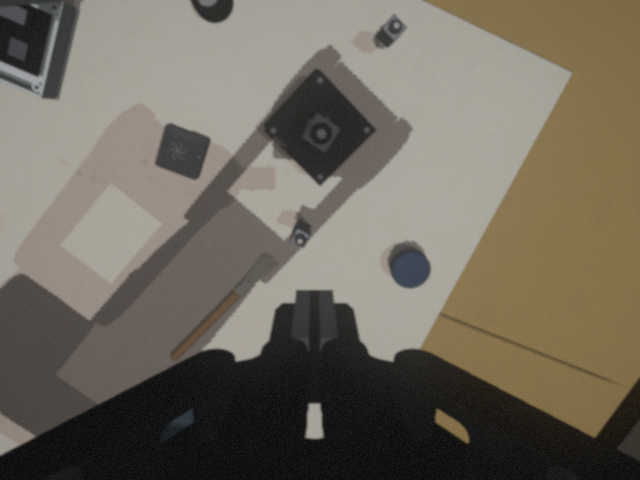

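The wrist view shows the stand plate centred at about (320,129), with corner screws at (319,80), (366,129), (320,177) and (273,131). The probe cap is at (321,132), the case corner is top left, and small probes are at (390,30) and (300,233). I'll take a crop for the grip's orientation.

```bash
python3 - <<'E'
from h import *
c,o=pickle.load(open("w1.pkl","rb"))
cv2.imwrite("pics/crop2.png",cv2.resize(c["color"][60:200,250:390],(700,700),interpolation=cv2.INTER_CUBIC))
P=[onz(c,u,.07,o) for u in[(319,80),(366,129),(320,177),(273,131)]]
print(np.round(P,4),np.mean(P,0));
for a,b in((0,1),(1,2),(2,3),(3,0)): d=P[b]-P[a];print(np.degrees(np.arctan2(d[1],d[0])),np.linalg.norm(d))
print(onz(c,(321,132),.144,o))
q=o["eef_rot"];print(R.from_quat([q[1],q[2],q[3],q[0]]).as_matrix().round(3))
E
```

```text
[[ 0.5096  0.011   0.07  ]
 [ 0.4883 -0.0427  0.07  ]
 [ 0.434  -0.0219  0.07  ]
 [ 0.4553  0.0319  0.07  ]] [ 0.47180613 -0.00542839  0.07      ]
-111.58797041501198 0.057737160513630294
159.02161510506468 0.05816324630995935
68.41394738492163 0.05784311038849887
-21.08276738211062 0.05816415163634871
[ 0.47294112 -0.00504401  0.144     ]
[[ 0.923  0.386  0.001]
 [ 0.386 -0.923  0.001]
 [ 0.001 -0.    -1.   ]]
```

View pics/crop2.png

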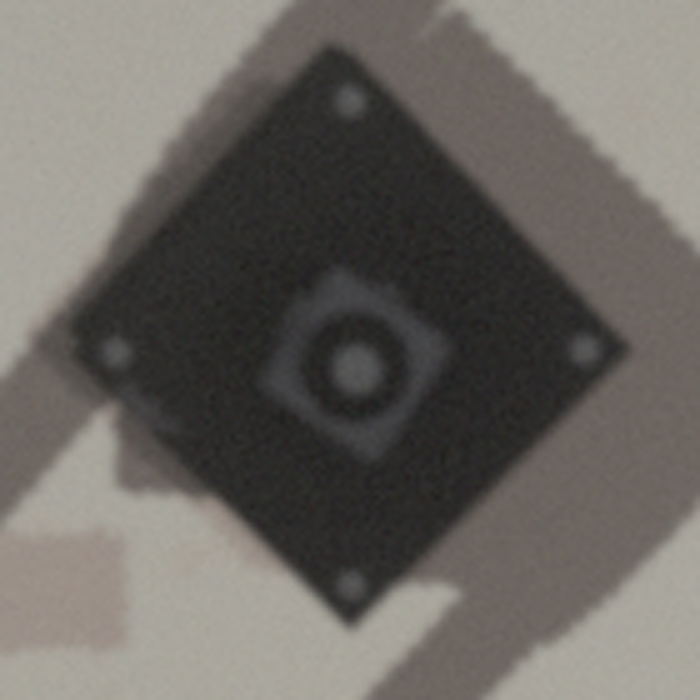

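```bash
python3 -m pendant '[[0.071,0.21,-0.069,0,0,-0.044],[0.071,0.21,-0.069,0,0,-0.044],[0.071,0.21,-0.069,0,0,-0.044],[0.071,0.21,-0.069,0,0,-0.044],[0.071,0.21,-0.069,0,0,-0.044],[0.071,0.21,-0.069,0,0,-0.044],[0.071,0.21,-0.069,0,0,-0.044],[0.071,0.21,-0.069,0,0,-0.044],[0,0,-0.2,0,0,0],[0,0,-0.2,0,0,0]]' -1
python3 - <<'E'
from h import *
c,o=pickle.load(open("w1.pkl","rb"))
P=[onz(c,(250+a/5,60+b/5),.13,o) for a,b in[(335,267),(452,345),(372,463),(258,380)]]
print(np.mean(P,0))
for a,b in((0,1),(1,2),(2,3),(3,0)): d=P[b]-P[a];print(np.degrees(np.arctan2(d[1],d[0])),np.linalg.norm(d))
o=ctrl.get_obs();q=o["eef_rot"];print(o["eef_pos"],R.from_quat([q[1],q[2],q[3],q[0]]).as_matrix().round(3))
s=camera("side");cv2.imwrite("pics/s2.png",cv2.resize(s["color"][150:390,200:440],(600,600)))
E
```

```text
time_s: 2.65
eef_pos: [0.5299, 0.306, 0.1192]
eef_rot: [0.0, 0.997, -0.083, -0.0]
wrist_force: [0.6, -0.8, 0.6]
opening: -0.001
grasp_force: 0.0
[ 0.47190596 -0.00561671  0.13      ]
-99.86456246252018 0.02048891002328626
168.38343650217794 0.020713898775990742
77.20924438633499 0.020836071919913154
-12.643335024042795 0.019663665524581084
[0.52989025 0.3059551  0.11923731] [[ 0.986 -0.166 -0.   ]
 [-0.166 -0.986 -0.001]
 [-0.     0.001 -1.   ]]
```

View pics/s2.png

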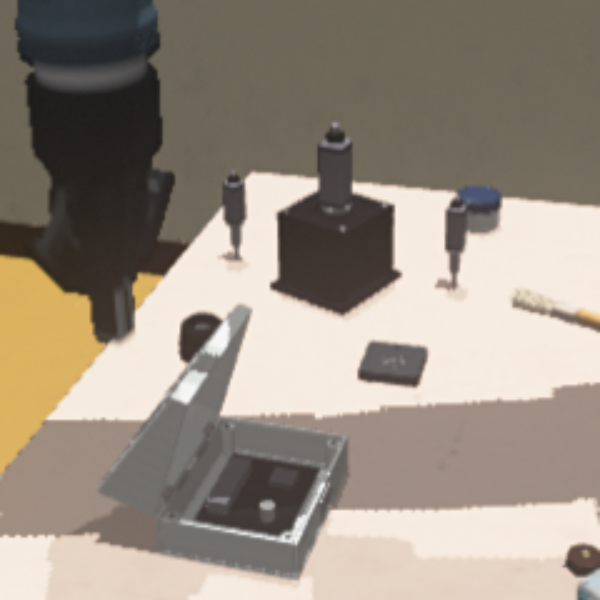

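The fingers are behind the lid and above it, with the lid edge about at crop (240,310). Nothing else has moved. Now I'll push along the arc.

```bash
python3 -m pendant '[[-0.125,0,-0.04,0,0,0],[-0.09,0,-0.02,0,0,0],[-0.06,0,-0.01,0,0,0],[-0.06,0,-0.015,0,0,0],[-0.045,0,-0.025,0,0,0],[-0.045,0,-0.03,0,0,0],[-0.04,0,-0.035,0,0,0],[-0.04,0,-0.035,0,0,0],[-0.04,0,-0.03,0,0,0],[0,0,0,0,0,0]]' -1
```

```text
time_s: 3.95
eef_pos: [0.4186, 0.3075, 0.0719]
eef_rot: [0.0, 0.997, -0.082, -0.001]
wrist_force: [-0.0, 0.5, 0.6]
opening: 0.002
grasp_force: 0.0
```

```bash
python3 -m pendant '[[-0.017,0,-0.025,0,0,0],[-0.017,0,-0.025,0,0,0],[-0.017,0,-0.025,0,0,0],[-0.017,0,-0.02,0,0,0],[0,0,-0.01,0,0,0],[0,0,0,0,0,0],[0,0,0,0,0,0],[0,0,0,0,0,0],[0,0,0,0,0,0],[0,0,0,0,0,0]]' -1
python3 - <<'E'
from h import *
s=camera("side");cv2.imwrite("pics/s3.png",cv2.resize(s["color"][250:390,220:380],(800,700),interpolation=cv2.INTER_CUBIC)[:600])
E
```

```text
time_s: 5.2
eef_pos: [0.4057, 0.3076, 0.0519]
eef_rot: [0.0, 0.997, -0.082, -0.001]
wrist_force: [-4.7, -0.4, 5.2]
opening: 0.0
grasp_force: 3.0
```

View pics/s3.png

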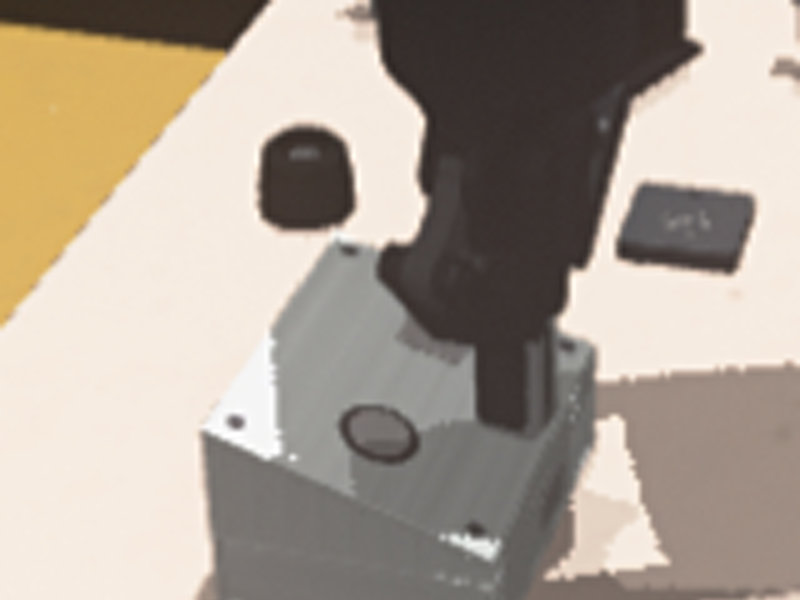

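The lid is nearly or fully shut, with the round disc at crop (380,433), which is side pixel (296,336.6). I'll press a bit more to be sure, then lift away.

```bash
python3 -m pendant '[[0,0,-0.01,0,0,0],[0,0,-0.01,0,0,0],[0,0,-0.005,0,0,0],[0,0,0,0,0,0],[0,0,0,0,0,0],[0,0,0,0,0,0],[0,0,0,0,0,0],[0,0,0,0,0,0],[0,0,0,0,0,0],[0,0,0,0,0,0]]' -1
python3 - <<'E'
from h import *
print(ctrl.get_obs()["eef_pos"],ctrl.get_obs()["wrist_force"])
E
```

```text
time_s: 6.5
eef_pos: [0.406, 0.3079, 0.0509]
eef_rot: [0.001, 0.997, -0.082, -0.001]
wrist_force: [-19.4, -8.6, 46.1]
opening: -0.002
grasp_force: 25.0
[0.40596962 0.30788322 0.05091273] [-19.40796716  -8.62960074  46.05295298]
```

```bash
python3 -m pendant '[[0,0,0.15,0,0,0],[-0.05,0,0.28,0,0,0],[-0.05,0,0.28,0,0,0],[-0.05,0,0.28,0,0,0],[-0.05,0,0.2,0,0,0],[0,-0.25,0,0,0,-0.022],[0,-0.15,0,0,0,0],[0,0,0,0,0,0],[0,0,0,0,0,0],[0,0,0,0,0,0]]' 1
python3 - <<'E'
from h import *
o=ctrl.get_obs();c=camera("wrist");pickle.dump((c,o),open("w2.pkl","wb"));s=camera("side");pickle.dump(s,open("s4.pkl","wb"))
print(o["eef_pos"],o["eef_rot"])
u=proj(c,[.437,.312,.055],o)[0];print(u)
x,y=int(np.clip(u[0]-130,0,380)),int(np.clip(u[1]-120,0,240));print(x,y)
a=cv2.resize(c["color"][y:y+200,x:x+260],(780,600),interpolation=cv2.INTER_CUBIC)
cv2.imwrite("pics/w2c.png",a)
E
```

```text
time_s: 7.75
eef_pos: [0.3664, 0.2283, 0.2847]
eef_rot: [-0.0, 0.995, -0.099, -0.0]
wrist_force: [0.3, -0.5, 0.7]
opening: 1.0
grasp_force: 0.0
[0.36640599 0.22832312 0.28471916] [-3.21484987e-05  9.95063616e-01 -9.92388528e-02 -2.21571377e-04]
[202.26869183 136.74801972]
72 16
```

View pics/w2c.png

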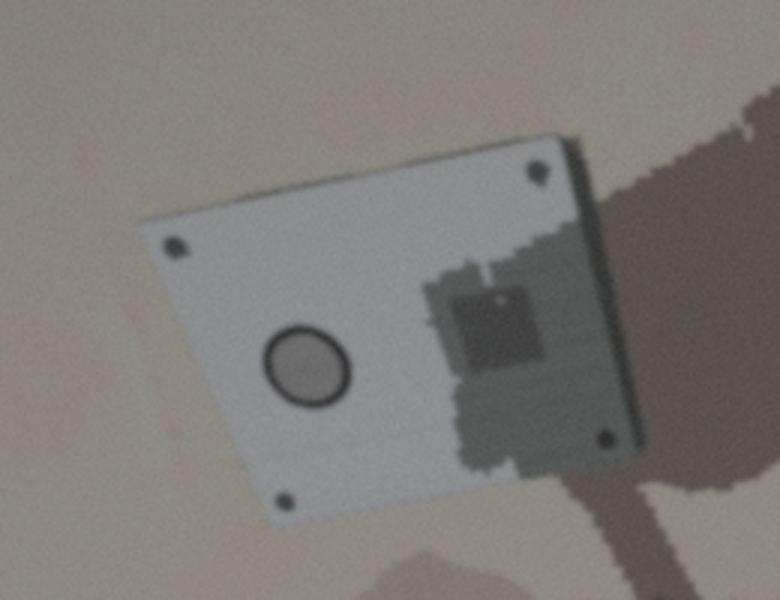

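The lid is shut. The round disc is at crop (307,367), the square plate at (497,330), and the lid's corners are at (140,222), (560,136), (640,450) and (275,524). I'll fit the case and disc pose using these and the side view.

```bash
python3 - <<'E'
from h import *
from scipy.optimize import least_squares
import fit
c,o=pickle.load(open("w2.pkl","rb"));s=pickle.load(open("s4.pkl","rb"))
g=lambda a,b:(72+a/3,16+b/3)
uw=g(307,367);us=(220+380/5,250+433/5)
W=[((.045,.058,.068),g(140,222)),((.045,-.058,.068),g(560,136)),((-.045,.058,.038),g(275,524)),((-.045,-.058,.038),g(640,450)),((-.0003,.028,.054),uw)]
r=least_squares(lambda p:np.concatenate([proj(c,fit.world([*p,0],P,0),o)[0]-u for P,u in W]),[.437,.312,0])
print("wrist fit",r.x.round(4),r.fun.round(1))
r2=least_squares(lambda p:np.concatenate([proj(c,fit.world([*p,0],P,0),o)[0]-u for P,u in W]+[fit.res([*p,1.267])[:10]]),[.437,.312,0])
print("joint",r2.x.round(4))
for x in(r.x,r2.x):print(fit.world([*x,0],(-.0003,.028,.054),0).round(4))
a,d=ray(c,uw,o);b,e=ray(s,us)
t=np.linalg.lstsq(np.c_[d,-e],b-a,rcond=None)[0];print("tri",a+d*t[0],b+e*t[1])
q=o["eef_rot"];print(R.from_quat([q[1],q[2],q[3],q[0]]).as_matrix().round(3)[:,1])
E
```

```text
wrist fit [ 0.4405  0.3072 -0.0065] [-1.4 -0.7  0.5 -2.  -0.4  1.5  0.4  2.2  1.  -0.1]
joint [ 0.4399  0.3076 -0.0034]
[0.4404 0.3352 0.054 ]
[0.4397 0.3356 0.054 ]
tri [0.44046946 0.33709646 0.05084036] [0.43887257 0.3366354  0.05067013]
[-0.197 -0.98  -0.   ]
```

```bash
python3 -m pendant '[[0.104,-0.233,-0.06,0,0,0],[0.104,-0.233,-0.06,0,0,0],[0.104,-0.233,-0.06,0,0,0],[0.104,-0.233,-0.06,0,0,0],[0.104,-0.233,-0.06,0,0,0],[0,0,-0.1,0,0,0],[0,0,0,0,0,0],[0,0,0,0,0,0],[0,0,0,0,0,0],[0,0,0,0,0,0]]' 1
```

```text
time_s: 9.1
eef_pos: [0.4708, -0.0049, 0.2056]
eef_rot: [0.0, 0.995, -0.099, 0.001]
wrist_force: [-0.1, -0.4, 0.7]
opening: 0.999
grasp_force: 0.0
```

```bash
python3 -m pendant '[[0,0,-0.11,0,0,0],[0,0,-0.11,0,0,0],[0,0,-0.11,0,0,0],[0,0,-0.11,0,0,0],[0,0,-0.11,0,0,0],[0,0,0,0,0,0],[0,0,0,0,0,0],[0,0,0,0,0,0],[0,0,0,0,0,0],[0,0,0,0,0,0]]' 1
python3 -m pendant '[[0,0,0,0,0,0],[0,0,0,0,0,0],[0,0,0,0,0,0],[0,0,0,0,0,0],[0,0,0,0,0,0],[0,0,0,0,0,0],[0,0,0,0,0,0],[0,0,0,0,0,0],[0,0,0,0,0,0],[0,0,0,0,0,0]]' -1
```

```text
time_s: 10.35
eef_pos: [0.4707, -0.0054, 0.0953]
eef_rot: [0.0, 0.995, -0.1, 0.0]
wrist_force: [0.1, -0.2, 0.3]
opening: 0.999
grasp_force: 0.0
time_s: 11.6
eef_pos: [0.4706, -0.0053, 0.095]
eef_rot: [0.0, 0.995, -0.1, 0.0]
wrist_force: [0.7, 0.5, 2.4]
opening: 0.25
grasp_force: 58.5
```

```bash
python3 -m pendant '[[0,0,0.1,0,0,0],[0,0,0.17,0,0,0],[0,0,0.17,0,0,0],[0,0,0.17,0,0,0],[0,0,0.17,0,0,0],[0,0,0,0,0,0],[-0.04,0.2,0,0,-0.051,0],[-0.04,0.2,0,0,-0.051,0],[-0.04,0.2,0,0,-0.051,0],[-0.04,0.2,0,0,-0.051,0]]' -1
python3 -m pendant '[[-0.036,0.18,0,0,0,0],[-0.036,0.18,0,0,0,0],[-0.036,0.18,0,0,0,0],[-0.036,0.18,0,0,0,0],[-0.036,0.18,0,0,0,0],[0,0,-0.1,0,0,0],[0,0,-0.1,0,0,0],[0,0,-0.1,0,0,0],[0,0,-0.1,0,0,0],[0,0,0,0,0,0]]' -1
python3 - <<'E'
from h import *
o=ctrl.get_obs();q=o["eef_rot"];M=R.from_quat([q[1],q[2],q[3],q[0]]).as_matrix();print(o["eef_pos"],M[:,2].round(3),"tip",o["eef_pos"]+.075*M[:,2])
s=camera("side");pickle.dump((s,o),open("s5.pkl","wb"));c=camera("scene");pickle.dump((c,o),open("c5.pkl","wb"))
t=o["eef_pos"]+.075*M[:,2];us=proj(s,t)[0];uc=proj(c,t)[0];print(us,uc)
def crop(im,u,h=40):
    x,y=int(u[0])-h,int(u[1])-h;print(x,y);return cv2.resize(im[y:y+2*h,x:x+2*h],(400,400),interpolation=cv2.INTER_CUBIC)
cv2.imwrite("pics/hover.png",np.hstack([crop(s["color"],us),crop(c["color"],uc)]))
E
```

```text
time_s: 12.85
eef_pos: [0.437, 0.1556, 0.2488]
eef_rot: [-0.016, 0.982, -0.099, 0.159]
wrist_force: [-0.3, 0.6, -1.5]
opening: 0.248
grasp_force: 58.8
time_s: 14.1
eef_pos: [0.4001, 0.3332, 0.1671]
eef_rot: [-0.014, 0.983, -0.098, 0.156]
wrist_force: [-0.4, -0.4, -1.9]
opening: 0.252
grasp_force: 59.1
[0.40008481 0.33318666 0.16705357] [ 0.309 -0.004 -0.951] tip [0.42326205 0.33291231 0.09572518]
[305.69511904 311.72401292] [171.9867223  202.51863706]
265 271
131 162
```

View pics/hover.png

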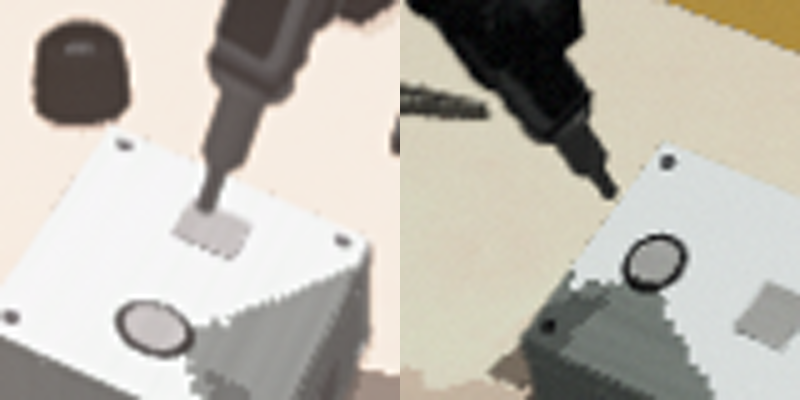

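In the side crop the tip is at (203,213) and the disc centre at (155,328). In the scene crop the tip is at (213,198) and the disc centre at (255,262). I'll triangulate both points in the same camera pair.

```bash
python3 - <<'E'
from h import *
s,o=pickle.load(open("s5.pkl","rb"));c,_=pickle.load(open("c5.pkl","rb"))
def tri(a,b):
    p,d=ray(s,(265+a[0]/5,271+a[1]/5));q,e=ray(c,(131+b[0]/5,162+b[1]/5));d/=np.linalg.norm(d);e/=np.linalg.norm(e)
    t=np.linalg.lstsq(np.c_[d,-e],q-p,rcond=None)[0];x,y=p+d*t[0],q+e*t[1];print(((x+y)/2).round(4),np.linalg.norm(x-y).round(4));return (x+y)/2
T=tri((203,213),(213,198));D=tri((155,328),(255,262));n=np.array([-.3146,0,.949]);v=D-T;h=-v@n
print("vec",v,"normal dist",h,"lateral",v+h*n)
t=np.array([.4233,.3329,.0957]);v=np.array([.440,.336,.0535])-t;h=-v@n;print("model",v,h,v+h*n)
E
```

```text
[0.4253 0.3329 0.0938] 0.0045
[0.4407 0.3353 0.0507] 0.0035
vec [ 0.01544084  0.00242122 -0.04307043] normal dist 0.04573152853047066 lateral [0.0010537  0.00242122 0.00032879]
model [ 0.0167  0.0031 -0.0422] 0.045301619999999994 [0.00244811 0.0031     0.00079124]
```

```bash
python3 -m pendant '[[0.014,0.003,-0.037,0,0,0],[0.014,0.003,-0.037,0,0,0],[0.014,0.003,-0.037,0,0,0],[0.014,0.003,-0.037,0,0,0],[0.014,0.003,-0.037,0,0,0],[0.003,0,-0.009,0,0,0],[0,0,0,0,0,0],[0,0,0,0,0,0],[0,0,0,0,0,0],[0,0,0,0,0,0]]' -1
python3 -m pendant '[[0.003,0,-0.009,0,0,0],[0.003,0,-0.01,0,0,0],[0.003,0,-0.01,0,0,0],[0,0,0,0,0,0],[0,0,0,0,0,0],[0,0,0,0,0,0],[0,0,0,0,0,0],[0,0,0,0,0,0],[0,0,0,0,0,0],[0,0,0,0,0,0]]' -1
```

```text
time_s: 15.45
eef_pos: [0.4171, 0.3378, 0.1323]
eef_rot: [-0.016, 0.982, -0.098, 0.159]
wrist_force: [0.7, 0.3, -1.4]
opening: 0.247
grasp_force: 59.1
time_s: 16.7
eef_pos: [0.4189, 0.3377, 0.1263]
eef_rot: [-0.016, 0.982, -0.098, 0.159]
wrist_force: [0.1, 0.0, -1.4]
opening: 0.251
grasp_force: 59.1
```

```bash
python3 -m pendant '[[-0.014,-0.009,-0.004,0,0,0],[0.0025,0,-0.007,0,0,0],[0.0025,0,-0.007,0,0,0],[0,0,0,0,0,0],[0,0,0,0,0,0],[0,0,0,0,0,0],[0,0,0,0,0,0],[0,0,0,0,0,0],[0,0,0,0,0,0],[0,0,0,0,0,0]]' -1
python3 - <<'E'
from h import *
for i in range(6):
    o=ctrl.get_obs();print(o["eef_pos"].round(4),o["wrist_force"].round(2)) if i in(0,) else 0
    camera("side")
print(ctrl.get_obs()["wrist_force"])
E
```

```text
time_s: 17.95
eef_pos: [0.4171, 0.3359, 0.1227]
eef_rot: [-0.016, 0.982, -0.098, 0.159]
wrist_force: [-1.9, -0.3, 0.7]
opening: 0.251
grasp_force: 59.3
[0.4171 0.3359 0.1227] [-1.92 -0.27  0.68]
[-2.04381507 -0.30225145  0.45890054]
```

```bash
python3 -m pendant '[[0.0025,0,-0.007,0,0,0],[0,0,0,0,0,0],[0,0,0,0,0,0],[0,0,0,0,0,0],[0,0,0,0,0,0],[0,0,0,0,0,0],[0,0,0,0,0,0],[0,0,0,0,0,0],[0,0,0,0,0,0],[0,0,0,0,0,0]]' -1
python3 - <<'E'
from h import *
F=[]
for i in range(8):
    s=camera("side");F.append(ctrl.get_obs()["wrist_force"])
print(np.mean(F,0),np.std(F,0));c=camera("scene")
o=ctrl.get_obs();q=o["eef_rot"];M=R.from_quat([q[1],q[2],q[3],q[0]]).as_matrix();print(o["eef_pos"],M[:,2].round(4))
u=proj(s,[.438,.336,.07])[0];v=proj(c,[.438,.336,.07])[0]
def crop(im,u,h=25):
    x,y=int(u[0])-h,int(u[1])-h;print(x,y);return cv2.resize(im[y:y+2*h,x:x+2*h],(400,400),interpolation=cv2.INTER_CUBIC)
cv2.imwrite("pics/press.png",np.hstack([crop(s["color"],u),crop(c["color"],v)]))
# expected px: disc and barrel end (18 mm) / flange under (50) for insertion 0,5,10
n=np.array([-.3146,0,.949]);D=np.array([.440,.336,.0535])
for k in(0,.008,.013,.018,.040,.045,.050): print(k,((proj(s,D+k*n)[0]-[int(u[0])-25,int(u[1])-25])*8).round(),((proj(c,D+k*n)[0]-[int(v[0])-25,int(v[1])-25])*8).round())
E
```

```text
time_s: 19.5
eef_pos: [0.4176, 0.3359, 0.1213]
eef_rot: [-0.016, 0.982, -0.098, 0.159]
wrist_force: [-1.2, 0.2, 0.4]
opening: 0.25
grasp_force: 59.3
[-1.2738184  -0.0276088   0.66751194] [0.35488479 0.36447603 0.25191351]
[0.41758531 0.33591261 0.12131325] [ 0.315   0.     -0.9491]
271 300
153 183
0 [195. 278.] [222. 250.]
0.008 [206. 247.] [209. 231.]
0.013 [213. 227.] [201. 220.]
0.018 [220. 207.] [193. 208.]
0.04 [252. 119.] [157. 156.]
0.045 [259.  99.] [148. 143.]
0.05 [266.  78.] [140. 131.]
```

View pics/press.png

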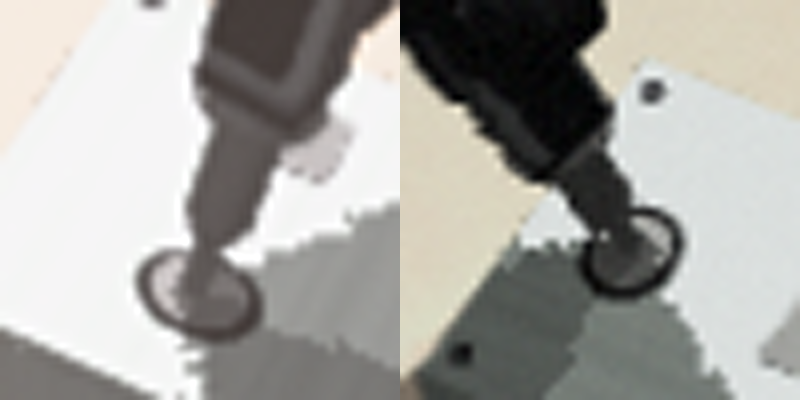

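The tip is centred on the round disc: tip at (200,293) against disc centre (199,293) in the side crop, and the scene crop agrees. The plunger looks about 4 mm in. I'll add about 2.5 mm and check the force.

```bash
python3 -m pendant '[[0.002,0,-0.006,0,0,0],[0.002,0,-0.006,0,0,0],[0,0,0,0,0,0],[0,0,0,0,0,0],[0,0,0,0,0,0],[0,0,0,0,0,0],[0,0,0,0,0,0],[0,0,0,0,0,0],[0,0,0,0,0,0],[0,0,0,0,0,0]]' -1
python3 - <<'E'
from h import *
F=[]
for i in range(10):
    camera("side");F.append(ctrl.get_obs()["wrist_force"])
F=np.mean(F,0);o=ctrl.get_obs();print(F,o["eef_pos"],"N",(F-[0,0,-1.55])@[-.3146,0,.949],"adv",(o["eef_pos"]-[.4001,.3332,.1671])@np.array([.3146,0,-.949]))
E
```

```text
time_s: 21.2
eef_pos: [0.4184, 0.3359, 0.119]
eef_rot: [-0.016, 0.982, -0.098, 0.159]
wrist_force: [-0.9, 1.4, 0.9]
opening: 0.248
grasp_force: 59.4
[-0.91033639  0.10088474  1.21886472] [0.41836378 0.3358798  0.11888599] N 2.914044450139905 adv 0.05150088061451503
```

The force of about 2.9 N (about 6.7 mm) agrees with the geometry (about 6 mm), so the plunger is close to half way in. I'll hand in now.

```bash
python3 -c "
from bench import ctrl
print(ctrl.hand_in())"
```

```text
the job is handed in; nothing more can be done
None
```

I handed the job in with the case shut and the probe held square on the round disc, plunger about 6–7 mm in at about 2.9 N; no verdict came back, and the wrist force briefly read 46 N in z while the closed fingers pressed the lid shut.

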